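# Unlock a coating gauge from its dock and hold it square on a tilted panel

## Task

Take the coating-thickness gauge out of its twist-lock dock: turn it anticlockwise (seen from above) to its stop, then lift it straight out. Hold it square to the tilted test panel with its nose inside the scribed ring, pressing lightly so that the sprung nose goes about halfway in, and finish while holding it there, keeping it pressed and still in the grip. Never press hard on the panel, and do not disturb the tip box, bottle and sample pot standing around.

Things in the scene. Friction and masses are not known exactly. Their poses are not given: they have to be found in the camera images.
- probe: Cordless coating-thickness gauge, 118 mm tall, 0.15 to 0.24 kg, locked upright in the dock. Origin: tip of its nose at rest; z up along its axis. Nose 12 mm diameter, z 0 to 14; steel collar 31 mm diameter, z 14 to 36, with two bayonet lugs at +x and -x, 9 mm wide, z 16 to 20, reaching 21 mm from the axis; grey housing above, display on its -x side. Turns freely about its axis.
- grip (a point): On the gauge's axis, 85 mm above the nose tip: a good height to grasp. The housing here (z 36 to 116) is 38 mm along the gauge's x and 28 mm along its y, edges rounded; its flat ribbed grip sides face +y and -y, so the fingers close along y.
- nose (a joint): How far the sprung nose is pushed into the gauge, m: 0 at rest, 0.008 fully in (bottomed, then rigid). The spring gives 1.8 N at 0 rising to 5.4 N at 0.008. About halfway is 0.004.
- nose_tip (a point): Centre of the nose's flat end face, which touches the panel; moves with the nose.
- dock: Fixed round dock: black foot 94 mm diameter, grey socket ring 72 mm diameter, 35 mm high. Origin on the worktop on its axis, z up. Locked, the gauge's x lies along the dock's x (up to 0.1 rad on); the lugs come free when it is turned to 60 degrees (1.05 rad) anticlockwise of the dock's x; the stop is 2 degrees further. The gauge's origin sits 8 mm above the worktop.
- dock_rim (a point): Centre of the socket's mouth, 35 mm up. The rim is 5 mm thick with a 35 mm bore; two gaps in it, at 60 and 240 degrees anticlockwise from the dock's x, let the lugs out. Lugs are clear of the rim once the gauge is raised 12 mm, its nose once raised 30 mm. Engraved ticks show the locked and free positions.
- stand: Tilting panel stand, base plate 130 mm (x) by 108 mm (y), fixed. Origin on the worktop under its centre, z up. The board is hinged along the low front edge (58 mm towards -x, 18 mm up) and rises towards +x, so the panel leans back and faces up and towards -x of the stand.
- panel_tilt (a joint): Slope of the board and panel above level, rad; it lies between 0.2 and 0.42 and is clamped (holds against more than 20 N).
- mark (a point): Centre of the scribed ring on the painted face of the test panel, on its surface; x up the slope, z square out of the face. The ring is a thin dark line, 22 mm in diameter, with four short ticks round it, the only one on the panel. The panel is grey painted steel, 118 mm (x) by 72 mm (y), clipped to the board; its centre lies 10 mm down the slope from here.
- tip_box: Blue box of pipette tips with a clear lid, 91 x 122 x 64 mm; origin under its centre. Bystander.
- bottle: Small round glass bottle with a blue screw cap, 56 mm wide, 105 mm tall; origin under its centre. Bystander.
- pot: Clear sample pot with a blue lid, 51 mm wide, 59 mm tall; origin under its centre. Bystander.

How it is judged:
By the outcome, as a careful person would: the job done as asked, in the order asked, and still so for the second after the job is handed in, while the arm keeps its last pose, push and grip.
It also fails if it takes over 48 s, if anything falls off the work surface, if the arm or the gripper's body presses on something with over 40 N, if the wrist force passes 120 N, or if a joint passes its speed limit or range.

## Robot

A 6-joint arm with a two-finger parallel gripper is mounted at the origin on the work surface; the furniture and walls round the work are solid. World frame = base frame: x ahead of the robot, y to its left, z up, the work surface at z = 0. Lengths are in m, angles in degrees, forces in N, time in s.
With the tool pointing down it reaches from about 0.35 to 0.875 m from the base axis. Payload 4.2 kg.
Tool frame: the origin (TCP) lies on the centre line of the jaws, within the pads' length; the fingertips stand 22 mm ahead of it and the grasp point (between the pads) lies 3 mm ahead of it (r.tcp_to_tips is the distance from the TCP to the fingertips, in m); z points along the fingers, y is the line along which they close (so a half turn about z gives the same grasp; the last joint's range is limited). The gripper opens to 87 mm and grips with 3 to 60 N. Pads are 19 mm wide; open, the fingers measure 117 mm over their backs; the gripper's body (75 mm by 190 mm) begins 51 mm behind the grasp point.
Start: joints at [-59.611, 22.042, 0.453, 0, -68.411, -14.817], TCP at [0.168, -0.602, 0.245] pointing down, gripper open.
Joint ranges: [-179.83, 179.83], [-69.29, 118.12], [-61.27, 80.66], [-181.25, 117.63], [-171.15, -9.14], [-177.46, 177.46]. Speed limits (degrees/s): [159.86, 159.86, 180, 180, 180, 180].

## Interface

Orientations are given as a 3x3 rotation matrix whose columns are the frame's x, y, z axes.
In Python, from station import r gives the robot as it stands.
- The arm moves only by the tool apply_moves, never from a script. Its argument "plan" is a list of rows, each an object with "grip": the opening, from 0 (shut) to 1 (fully open); "offset": the shift along the tool's x, y, z in cm, a list of three; "spin": the turn about the tool's z in rad. A call has 1 to 5 rows; each row is the pose to reach, as a shift and turn from the pose commanded when the call began, along the tool's axes at that moment; what a row does not reach only later rows make up. A row lasts 1/10 s, in which the tool goes at most 50 mm and 8.59 degrees, less where a joint would pass 70% of its speed; a pose out of reach is approached as far as the arm can. A call with a gripper value outside its range is refused whole. The fingers move at their own pace and stop on an object; the grip force is fixed at half the most. Time passes only in rows, so rows that repeat a pose let the fingers close. It gives the time, the measured TCP pose, the force, the opening and the grip force at its end, in the units of the state.
- r.sense(): the state, without advancing time (a new reading comes with each control period).
- r.capture(name): name is "scene" or "top"; returns a dict with "img" (400x640x3 uint8, blue, green, red), "depth" (400x640 float32, m along the optical axis (not along the pixel's ray), 0 where there is no reading), "mtx" (3x3 intrinsics, pixels), "R" (3x3) and "t" (3): a world point X has camera coordinates R X + t. Camera axes: x right, y down, z forward; pixel columns grow to the right and rows downward; lengths in m; the calibration is good to about 2 mm. A picture is of the moment at which its call begins.
- r.finish_job(): hands the job in; it is judged then, once.
The state is a dict: "time_s": time; "joints": joint angles; "joint_velocities": joint speeds; "effort": joint torques, N m; "tcp_pos": TCP position; "ee_rot": TCP orientation; "wrist_force": force on the tool from outside, world axes, zero at the start; "moment": the same for the moment, N m; "gripper_width": opening from 0.0 (shut) to 1.0 (fully open); "gripper_force": force on a finger pad.
Only numpy, scipy, OpenCV 4.12 (cv2) and the standard library are available. Lean on these libraries where they do the work, as an engineer would, in place of code of your own. Each camera call takes 0.05 s, during which the arm holds its last target. There are 200 camera calls.

## Working session

There is one attempt and no reset: what is moved stays moved. The work goes in short steps, Python scripts to look and compute and a tool call to move; the robot and the scene stay as the last step left them, time stands still between calls to the robot, and variables do not carry over. Pictures are saved under pics/ and viewed, at most 10 in all, crops included, and the job is handed in when it is done.

Besides the shell and the picture viewer there is one more tool, called in YAML: its name, and indented under it one key for each argument. apply_moves: Moves the arm, as the interface text tells. Its arguments: {"type":"object","properties":{"plan":{"type":"array"}},"required":["plan"]}

```bash
ls; mkdir -p pics; python3 - <<'E'
from station import r
import cv2,numpy as np
for n in("scene","top"):
    c=r.capture(n); cv2.imwrite(f"pics/{n}0.png",c["img"]); np.savez(f"{n}0.npz",**c)
    print(n,c["mtx"].round(1).tolist(),(-c["R"].T@c["t"]).round(3),c["R"].round(2).tolist())
s=r.sense();print(s)
E
```

```text
pics
scene [[498.4, 0.0, 315.2], [0.0, 498.4, 206.5], [0.0, 0.0, 1.0]] [-0.559  0.664  0.731] [[-0.49, -0.87, -0.01], [-0.44, 0.25, -0.86], [0.75, -0.42, -0.51]]
top [[402.1, 0.0, 322.8], [0.0, 402.1, 199.7], [0.0, 0.0, 1.0]] [0.296 0.112 0.951] [[0.03, -1.0, 0.0], [-0.99, -0.03, -0.12], [0.12, -0.0, -0.99]]
{'time_s': 0.1, 'joints': array([-5.96097659e+01,  2.20863976e+01,  3.87285159e-01, -2.45355371e-02,
       -6.84109932e+01, -1.48167688e+01]), 'joint_velocities': array([-0.02095651, -0.11364164,  0.23199123,  0.12337978,  0.03821083,
        0.08980748]), 'effort': array([-5.37794804e-04, -3.91689742e+01,  1.87934840e+01,  4.23192054e+00,
        1.34771259e-02, -7.48145976e-05]), 'tcp_pos': array([ 0.16768004, -0.60157241,  0.24356832]), 'ee_rot': array([[-9.63329364e-01, -2.68320967e-01, -6.28674772e-04],
       [-2.68321682e-01,  9.63327576e-01,  1.85907106e-03],
       [ 1.06791999e-04,  1.95958482e-03, -9.99998074e-01]]), 'wrist_force': array([-0.13878314,  0.09061083, -0.22559055]), 'moment': array([ 0.00465818, -0.03989593,  0.02516694]), 'gripper_force': 0.0, 'gripper_width': 0.9975576132893683}
```

View pics/scene0.png

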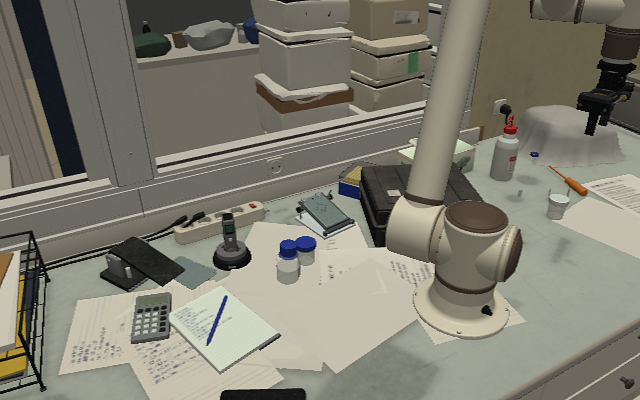

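View pics/top0.png

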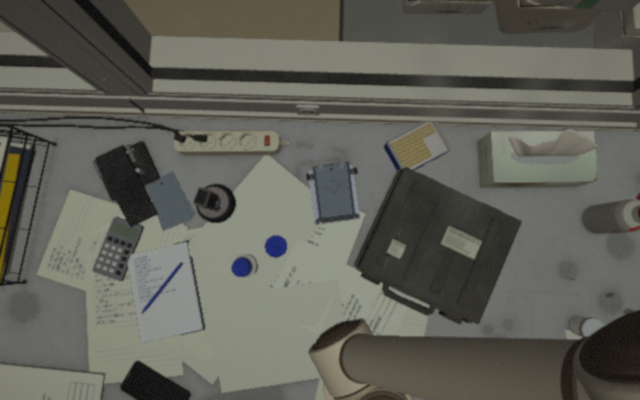

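The scene view has the gauge in its dock at (230,235), the stand at (325,212), and the bottle and pot at (290,260). In the top view the dock is at (214,203), the stand at (333,190), the blue caps at (243,266) and (276,246), and the tip box at (415,147). Next I'll zoom in on these and take measurements.

```bash
cat > h.py <<'E'
import numpy as np,cv2
def load(n): return dict(np.load(n+".npz"))
def cloud(c):
    d=c["depth"];v,u=np.indices(d.shape);K=c["mtx"]
    P=np.stack([(u-K[0,2])/K[0,0]*d,(v-K[1,2])/K[1,1]*d,d],-1)
    W=(P-c["t"])@c["R"]; W[d==0]=np.nan; return W
def proj(c,X):
    p=(np.atleast_2d(X)@c["R"].T+c["t"])@c["mtx"].T; return p[:,:2]/p[:,2:]
E
python3 - <<'E'
from h import *
t=load("top0");s=load("scene0")
a=cv2.resize(t["img"][150:240,180:370],None,fx=4.2,fy=4.2,interpolation=cv2.INTER_CUBIC)[:,:798]
b=cv2.resize(s["img"][180:280,200:360],None,fx=2.2,fy=2.2,interpolation=cv2.INTER_CUBIC)
o=np.zeros((598,798,3),np.uint8);o[:378,:a.shape[1]]=a;o[378:598,:352]=b
k=cv2.resize(s["img"][205:255,205:260],(242,220),interpolation=cv2.INTER_CUBIC);o[378:598,360:602]=k
o=np.clip(o*1.6,0,255).astype(np.uint8)
cv2.imwrite("pics/z.png",o)
W=cloud(t)
for (u,v) in [(214,203),(205,197),(200,205),(222,215),(333,190),(320,180),(345,180),(320,210),(350,210),(243,266),(276,246),(415,147),(180,200),(290,300),(300,100),(240,145)]:
    print((u,v),W[v,u].round(3))
E
```

```text
(214, 203) [0.389 0.353 0.063]
(205, 197) [0.395 0.355 0.125]
(200, 205) [0.378 0.365 0.121]
(222, 215) [0.366 0.343 0.024]
(333, 190) [0.429 0.089 0.042]
(320, 180) [0.45  0.119 0.048]
(345, 180) [0.452 0.062 0.048]
(320, 210) [0.383 0.117 0.03 ]
(350, 210) [0.385 0.048 0.031]
(243, 266) [0.255 0.274 0.102]
(276, 246) [0.298 0.212 0.057]
(415, 147) [ 0.53  -0.094  0.062]
(180, 200) [0.4   0.45  0.004]
(290, 300) [0.176 0.18  0.003]
(300, 100) [0.601 0.165 0.145]
(240, 145) [0.528 0.306 0.043]
```

View pics/z.png

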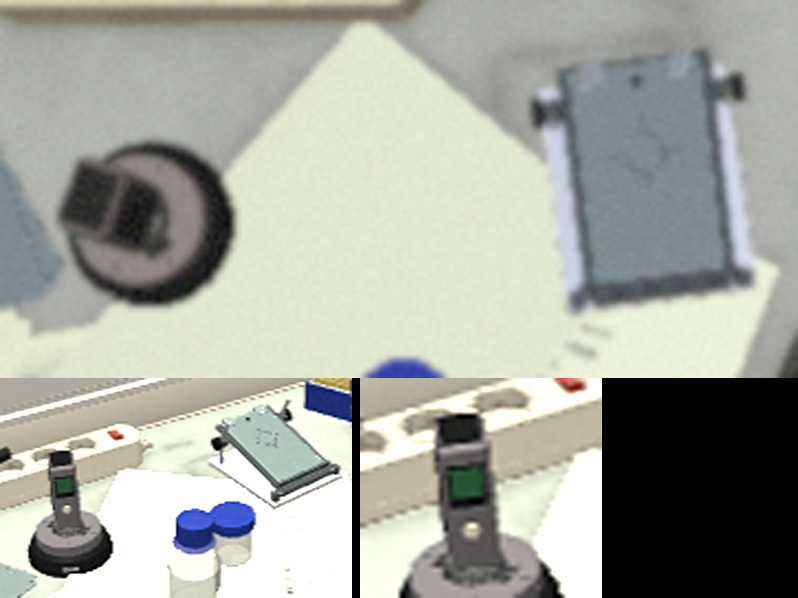

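The crops show the gauge with its display facing the scene camera (away from +x, −y). In the top view the ring is near (333,185), and the panel leans up towards +x. Next I'll fit the poses.

```bash
python3 - <<'E'
from h import *
t=load("top0");s=load("scene0")
Wt=cloud(t);Ws=cloud(s)
for n,W in(("top",Wt),("sc",Ws)):
    P=W[np.isfinite(W[...,0])]
    m=(abs(P[:,0]-.385)<.08)&(abs(P[:,1]-.355)<.08)
    Q=P[m]
    g=Q[Q[:,2]>.085]; 
    tp=Q[Q[:,2]>.118]
    print(n,"gauge",len(g),g.mean(0).round(4),"top",len(tp),tp[:,2].mean() if len(tp) else 0)
    for q in(g,tp):
        if len(q)>4: print(cv2.minAreaRect((q[:,:2]*1000).astype(np.float32)))
    f=Q[(Q[:,2]>.03)&(Q[:,2]<.04)]
    if len(f)>4: print("ring",len(f),cv2.minEnclosingCircle((f[:,:2]*1000).astype(np.float32)),f[:,2].mean())
    f=Q[(Q[:,2]>.012)&(Q[:,2]<.03)]
    if len(f)>4: print("foot",len(f),cv2.minEnclosingCircle((f[:,:2]*1000).astype(np.float32)),f[:,2].mean())
    # panel plane
    m=(abs(P[:,0]-.425)<.035)&(abs(P[:,1]-.088)<.022)&(P[:,2]>.02)
    Q=P[m];c=Q.mean(0);u,S,V=np.linalg.svd(Q-c);nn=V[2]*np.sign(V[2,2])
    print("plane",len(Q),c.round(4),nn.round(4),"tilt",np.arccos(nn[2]),"az",np.degrees(np.arctan2(-nn[1],-nn[0])),"rms",S[2]/len(Q)**.5)
    # blue caps
    # worktop
    w=P[(abs(P[:,2])<.02)&(abs(P[:,0]-.4)<.2)&(abs(P[:,1]-.2)<.25)]; print("floor",np.median(w[:,2]))
# rectified panel image using top plane
    if n=="top": pc,pn=c,nn
    K=c
    ex=np.array([1,0,0])-pn[0]*pn; az=np.arctan2(-nn[1],-nn[0])
    ex=np.array([np.cos(az),np.sin(az),0]);ex-=pn*(ex@pn);ex/=np.linalg.norm(ex);ey=np.cross(pn,ex)
    C=t if n=="top" else s
    g=np.arange(-.08,.08,.0004); X=pc+g[::-1,None,None]*ex+(-g)[None,:,None]*ey
    uv=proj(C,X.reshape(-1,3)).reshape(400,400,2).astype(np.float32)
    im=cv2.remap(C["img"],uv[...,0],uv[...,1],cv2.INTER_CUBIC)
    cv2.imwrite(f"r_{n}.png",im); print("ex",ex.round(4),"ey",ey.round(4),"pc",pc.round(4))
cv2.imwrite("pics/rect.png",np.clip(np.hstack([cv2.imread("r_top.png"),cv2.imread("r_sc.png")])*1.7,0,255))
E
```

```text
top gauge 329 [0.3942 0.3607 0.1174] top 236 0.1231187381466381
((395.0827941894531, 363.7316589355469), (29.345294952392578, 38.8882942199707), 71.93000793457031)
((395.9811706542969, 364.408203125), (27.8245792388916, 37.44011306762695), 72.67930603027344)
ring 400 ((396.01934814453125, 364.52838134765625), 36.33779525756836) 0.034110018540110684
foot 390 ((380.6016845703125, 369.4725036621094), 60.399436950683594) 0.019243253904536173
plane 602 [0.4252 0.0882 0.0405] [-0.2469 -0.0319  0.9685] tilt 0.25164039308707936 az 7.363874750105908 rms 0.0015020910839657565
floor 0.0017081082945322923
ex [0.9605 0.1241 0.249 ] ey [-0.1282  0.9918  0.    ] pc [0.4252 0.0882 0.0405]
sc gauge 272 [0.3838 0.3667 0.1111] top 113 0.1234562195964507
((392.4617004394531, 364.1053466796875), (29.450180053710938, 39.76152038574219), 73.17463684082031)
((392.66351318359375, 363.1835021972656), (27.32568359375, 35.32889175415039), 69.11528015136719)
ring 325 ((395.63775634765625, 363.7784118652344), 38.13899612426758) 0.03447429016791367
foot 365 ((390.80743408203125, 364.71392822265625), 45.44305419921875) 0.01997238882069712
plane 288 [0.4246 0.0882 0.0414] [-0.2407 -0.0573  0.9689] tilt 0.25005444362016926 az 13.377408698776254 rms 0.0018965493475311455
floor 0.0034941356259568217
ex [0.941  0.2306 0.2475] ey [-0.2313  0.9725 -0.0269] pc [0.4252 0.0882 0.0405][ WARN:0@0.157] global loadsave.cpp:1063 imwrite_ Unsupported depth image for selected encoder is fallbacked to CV_8U.
```

View pics/rect.png

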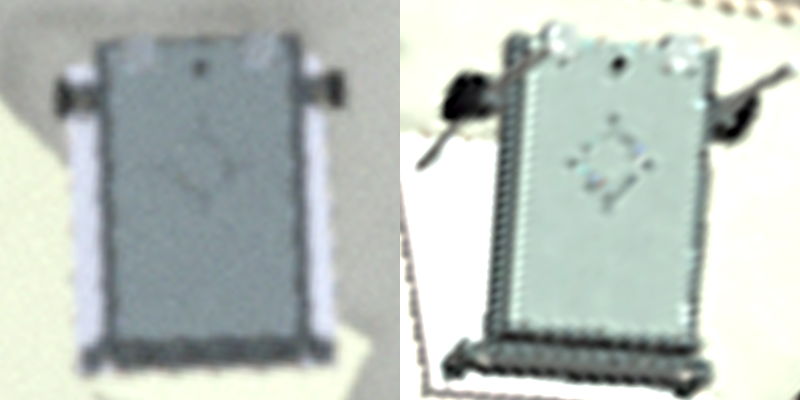

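Measurements agree with the sizes given:

| Item | Measured |
|---|---|
| Gauge axis | about (0.395, 0.364), x direction about −17.5° |
| Mark | about (0.439, 0.088, 0.044) |
| Panel slope | about 0.25 rad, facing along azimuth about 9° |

The moves cannot tilt the tool, so after lifting the gauge out I'll pivot it in the grip by nudging its nose against the fixed dock. First I'll check obstacle heights along the route.

```bash
python3 - <<'E'
from h import *
W=cloud(load("top0"))
for y in np.arange(-.5,.5,.1):
    m=(abs(W[...,1]-y)<.05)
    print(round(y,1),[round(float(np.nanpercentile(W[m&(abs(W[...,0]-x)<.05),2],99)),2) if (m&(abs(W[...,0]-x)<.05)).any() else None for x in(.3,.4,.5,.6)])
E
```

```text
-0.5 [0.08, 0.15, 0.13, 0.19]
-0.4 [0.0, 0.0, 0.15, 0.17]
-0.3 [0.12, 0.12, 0.13, 0.17]
-0.2 [0.12, 0.12, 0.06, 0.17]
-0.1 [0.68, 0.12, 0.12, 0.17]
-0.0 [0.12, 0.12, 0.07, 0.17]
0.1 [0.01, 0.05, 0.06, 0.17]
0.2 [0.06, 0.01, 0.04, 0.17]
0.3 [0.11, 0.11, 0.04, 0.17]
0.4 [0.02, 0.13, 0.07, 0.17]
```

apply_moves:
  plan:
    - {"grip": 1, "offset": [-3.5, 2.2, 0], "spin": 0}
    - {"grip": 1, "offset": [-7, 4.3, 0], "spin": 0}
    - {"grip": 1, "offset": [-10.5, 6.5, 0], "spin": 0}
    - {"grip": 1, "offset": [-14, 8.6, 0], "spin": 0}
    - {"grip": 1, "offset": [-17.6, 10.8, 0], "spin": 0}

```text
time_s: 0.6
tcp_pos: [0.309, -0.4493, 0.2442]
ee_rot: [[-0.963, -0.268, -0.0], [-0.268, 0.963, 0.001], [0.0, 0.001, -1.0]]
wrist_force: [0.8, -0.4, 0.3]
gripper_width: 0.999
gripper_force: 0.0
```

apply_moves:
  plan:
    - {"grip": 1, "offset": [-3.5, 2.2, 0], "spin": 0}
    - {"grip": 1, "offset": [-7, 4.3, 0], "spin": 0}
    - {"grip": 1, "offset": [-10.5, 6.5, 0], "spin": 0}
    - {"grip": 1, "offset": [-14, 8.6, 0], "spin": 0}
    - {"grip": 1, "offset": [-17.6, 10.8, 0], "spin": 0}

```text
time_s: 1.1
tcp_pos: [0.4496, -0.2979, 0.2443]
ee_rot: [[-0.963, -0.268, -0.001], [-0.268, 0.963, 0.0], [0.0, 0.0, -1.0]]
wrist_force: [0.5, 0.1, 0.5]
gripper_width: 0.995
gripper_force: 0.0
```

apply_moves:
  plan:
    - {"grip": 1, "offset": [-1.1, 2.8, 0], "spin": 0}
    - {"grip": 1, "offset": [-2.2, 5.6, 0], "spin": 0}
    - {"grip": 1, "offset": [-3.3, 8.4, 0], "spin": 0}
    - {"grip": 1, "offset": [-4.4, 11.2, 0], "spin": 0}
    - {"grip": 1, "offset": [-5.5, 14, 0], "spin": 0}

```text
time_s: 1.6
tcp_pos: [0.464, -0.1485, 0.2442]
ee_rot: [[-0.963, -0.268, -0.001], [-0.268, 0.963, 0.0], [0.001, 0.0, -1.0]]
wrist_force: [0.3, -0.3, 0.1]
gripper_width: 0.996
gripper_force: 0.0
```

apply_moves:
  plan:
    - {"grip": 1, "offset": [-1.1, 2.8, 0], "spin": 0}
    - {"grip": 1, "offset": [-2.2, 5.6, 0], "spin": 0}
    - {"grip": 1, "offset": [-3.3, 8.4, 0], "spin": 0}
    - {"grip": 1, "offset": [-4.4, 11.2, 0], "spin": 0}
    - {"grip": 1, "offset": [-5.5, 14, 0], "spin": 0}

```text
time_s: 2.1
tcp_pos: [0.4793, 0.001, 0.2443]
ee_rot: [[-0.963, -0.269, -0.001], [-0.269, 0.963, -0.0], [0.001, 0.0, -1.0]]
wrist_force: [0.8, -0.0, 0.2]
gripper_width: 0.999
gripper_force: 0.0
```

apply_moves:
  plan:
    - {"grip": 1, "offset": [-0.2, 3.8, 0], "spin": 0}
    - {"grip": 1, "offset": [-0.4, 7.5, 0], "spin": 0}
    - {"grip": 1, "offset": [-0.5, 11.2, 0], "spin": 0}
    - {"grip": 1, "offset": [-0.7, 15, 0], "spin": 0}
    - {"grip": 1, "offset": [-0.8, 18.7, 0], "spin": 0}

```text
time_s: 2.6
tcp_pos: [0.4364, 0.1834, 0.2444]
ee_rot: [[-0.963, -0.269, -0.0], [-0.269, 0.963, -0.0], [0.0, 0.0, -1.0]]
wrist_force: [0.3, 0.4, -0.4]
gripper_width: 0.999
gripper_force: 0.0
```

apply_moves:
  plan:
    - {"grip": 1, "offset": [-0.2, 3.8, 0], "spin": 0.14}
    - {"grip": 1, "offset": [-0.4, 7.5, 0], "spin": 0.28}
    - {"grip": 1, "offset": [-0.5, 11.2, 0], "spin": 0.42}
    - {"grip": 1, "offset": [-0.8, 18.6, 0], "spin": 0.58}
    - {"grip": 1, "offset": [-0.8, 18.6, 0], "spin": 0.58}

```text
time_s: 3.1
tcp_pos: [0.394, 0.3661, 0.2441]
ee_rot: [[-0.953, 0.304, -0.0], [0.304, 0.953, 0.0], [0.0, 0.0, -1.0]]
wrist_force: [0.0, -0.2, 0.2]
gripper_width: 0.997
gripper_force: 0.0
```

apply_moves:
  plan:
    - {"grip": 1, "offset": [-0.2, -0.2, 4], "spin": 0}
    - {"grip": 1, "offset": [-0.2, -0.2, 8], "spin": 0}
    - {"grip": 1, "offset": [-0.2, -0.2, 11], "spin": 0}
    - {"grip": 1, "offset": [-0.2, -0.2, 13.5], "spin": 0}
    - {"grip": 1, "offset": [-0.2, -0.2, 14.8], "spin": 0}

```text
time_s: 3.6
tcp_pos: [0.3952, 0.3594, 0.0937]
ee_rot: [[-0.953, 0.304, -0.003], [0.304, 0.953, -0.004], [0.002, -0.005, -1.0]]
wrist_force: [0.7, -0.3, 0.5]
gripper_width: 1.0
gripper_force: 0.0
```

apply_moves:
  plan:
    - {"grip": 0.5, "offset": [0, 0, 0], "spin": 0}
    - {"grip": 0.4, "offset": [0, 0, 0], "spin": 0}
    - {"grip": 0.35, "offset": [0, 0, 0], "spin": 0}
    - {"grip": 0.3, "offset": [0, 0, 0], "spin": 0}
    - {"grip": 0.2, "offset": [0, 0, 0], "spin": 0}

```text
time_s: 4.1
tcp_pos: [0.3965, 0.3612, 0.0974]
ee_rot: [[-0.953, 0.303, 0.001], [0.303, 0.953, 0.002], [-0.0, 0.002, -1.0]]
wrist_force: [-0.9, 0.4, 0.6]
gripper_width: 0.635
gripper_force: 0.0
```

apply_moves:
  plan:
    - {"grip": 0, "offset": [0, 0, 0], "spin": 0}
    - {"grip": 0, "offset": [0, 0, 0], "spin": 0}
    - {"grip": 0, "offset": [0, 0, 0], "spin": 0}
    - {"grip": 0, "offset": [0, 0, 0], "spin": 0}
    - {"grip": 0, "offset": [0, 0, 0], "spin": 0}

```text
time_s: 4.6
tcp_pos: [0.3969, 0.3622, 0.0968]
ee_rot: [[-0.953, 0.303, 0.002], [0.303, 0.953, 0.003], [-0.001, 0.003, -1.0]]
wrist_force: [1.1, 2.8, -2.8]
gripper_width: 0.317
gripper_force: 29.9
```

```bash
python3 - <<'E'
from station import r
from h import *
c=r.capture("scene");print({k:np.round(v,3).tolist() for k,v in r.sense().items() if k in("time_s","wrist_force","moment","tcp_pos","gripper_width","gripper_force")})
cv2.imwrite("pics/g1.png",cv2.resize(c["img"][150:290,130:330],None,fx=4,fy=4,interpolation=cv2.INTER_CUBIC))
E
```

```text
{'time_s': 4.65, 'tcp_pos': [0.397, 0.362, 0.097], 'wrist_force': [1.914, 3.196, -1.732], 'moment': [1.257, -0.47, 0.034], 'gripper_force': 29.935, 'gripper_width': 0.32}
```

View pics/g1.png

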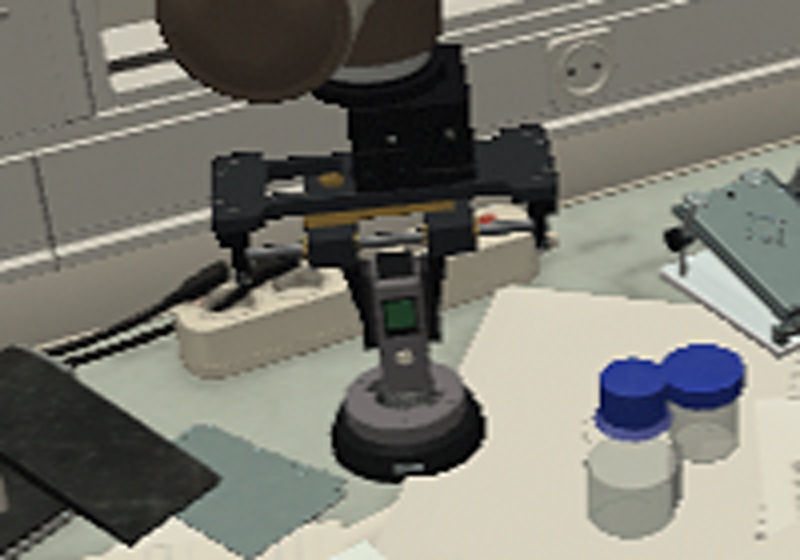

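Grasp is good: the opening is 28 mm at 30 N, with the display between the fingers. Next I'll turn it anticlockwise, which is negative spin.

apply_moves:
  plan:
    - {"grip": 0, "offset": [0, 0, 0], "spin": -0.1}
    - {"grip": 0, "offset": [0, 0, 0], "spin": -0.2}
    - {"grip": 0, "offset": [0, 0, 0], "spin": -0.3}
    - {"grip": 0, "offset": [0, 0, 0], "spin": -0.4}
    - {"grip": 0, "offset": [0, 0, 0], "spin": -0.5}

```text
time_s: 5.15
tcp_pos: [0.3964, 0.3624, 0.0967]
ee_rot: [[-0.981, -0.194, 0.001], [-0.194, 0.981, 0.003], [-0.001, 0.003, -1.0]]
wrist_force: [0.4, 4.4, -2.2]
gripper_width: 0.321
gripper_force: 29.9
```

apply_moves:
  plan:
    - {"grip": 0, "offset": [0, 0, 0], "spin": -0.1}
    - {"grip": 0, "offset": [0, 0, 0], "spin": -0.2}
    - {"grip": 0, "offset": [0, 0, 0], "spin": -0.3}
    - {"grip": 0, "offset": [0, 0, 0], "spin": -0.4}
    - {"grip": 0, "offset": [0, 0, 0], "spin": -0.45}

```text
time_s: 5.65
tcp_pos: [0.3967, 0.3625, 0.0968]
ee_rot: [[-0.799, -0.601, 0.001], [-0.601, 0.799, 0.003], [-0.003, 0.002, -1.0]]
wrist_force: [0.9, 3.8, -1.5]
gripper_width: 0.32
gripper_force: 29.9
```

```bash
python3 - <<'E'
from station import r
from h import *
print({k:np.round(v,3).tolist() for k,v in r.sense().items() if k in("time_s","wrist_force","moment","tcp_pos","gripper_width","ee_rot","joints")})
E
```

```text
{'time_s': 5.65, 'joints': [59.708, 22.547, -22.981, -0.041, -44.262, -112.75], 'tcp_pos': [0.397, 0.362, 0.097], 'ee_rot': [[-0.799, -0.601, 0.001], [-0.601, 0.799, 0.003], [-0.003, 0.002, -1.0]], 'wrist_force': [0.856, 3.814, -1.464], 'moment': [1.621, -0.087, -0.083], 'gripper_width': 0.32}
```

apply_moves:
  plan:
    - {"grip": 0, "offset": [0, 0, 0], "spin": -0.02}
    - {"grip": 0, "offset": [0, 0, 0], "spin": -0.04}
    - {"grip": 0, "offset": [0, 0, 0], "spin": -0.06}
    - {"grip": 0, "offset": [0, 0, 0], "spin": -0.06}

```text
time_s: 6.05
tcp_pos: [0.3966, 0.3625, 0.0968]
ee_rot: [[-0.764, -0.645, 0.001], [-0.645, 0.764, 0.004], [-0.003, 0.002, -1.0]]
wrist_force: [-0.4, 5.8, -2.8]
gripper_width: 0.322
gripper_force: 29.9
```

```bash
cat > s.py <<'E'
from station import r
import numpy as np
s=r.sense();R=s["ee_rot"]
print("t",round(s["time_s"],2),"F",s["wrist_force"].round(1),"M",s["moment"].round(2),"tcp",s["tcp_pos"].round(4),"yang",np.degrees(np.arctan2(R[1,1],R[0,1])).round(2),"j6",s["joints"][5].round(2),"j1",s["joints"][0].round(2))
E
python3 s.py
```

```text
t 6.05 F [-0.4  5.8 -2.8] M [ 2.08  0.09 -0.04] tcp [0.3966 0.3625 0.0968] yang 130.18 j6 -109.49 j1 59.71
```

apply_moves:
  plan:
    - {"grip": 0, "offset": [0, 0, 0], "spin": -0.02}
    - {"grip": 0, "offset": [0, 0, 0], "spin": -0.04}
    - {"grip": 0, "offset": [0, 0, 0], "spin": -0.06}
    - {"grip": 0, "offset": [0, 0, 0], "spin": -0.06}

```text
time_s: 6.45
tcp_pos: [0.3962, 0.3628, 0.0968]
ee_rot: [[-0.725, -0.689, 0.001], [-0.689, 0.725, 0.004], [-0.004, 0.003, -1.0]]
wrist_force: [-2.0, 7.2, -1.4]
gripper_width: 0.321
gripper_force: 29.9
```

```bash
python3 s.py
```

```text
t 6.45 F [-2.   7.2 -1.4] M [ 2.4   0.65 -0.2 ] tcp [0.3962 0.3628 0.0968] yang 133.57 j6 -106.08 j1 59.74
```

apply_moves:
  plan:
    - {"grip": 0, "offset": [-0.05, 0.1, 0], "spin": -0.02}
    - {"grip": 0, "offset": [-0.05, 0.1, 0], "spin": -0.04}
    - {"grip": 0, "offset": [-0.05, 0.1, 0], "spin": -0.04}

```text
time_s: 6.75
tcp_pos: [0.396, 0.3631, 0.0968]
ee_rot: [[-0.697, -0.717, 0.0], [-0.717, 0.697, 0.003], [-0.002, 0.002, -1.0]]
wrist_force: [-0.4, 6.4, -1.2]
gripper_width: 0.322
gripper_force: 30.1
```

```bash
python3 s.py
```

```text
t 6.75 F [-0.4  6.4 -1.2] M [ 2.05  0.43 -0.55] tcp [0.396  0.3631 0.0968] yang 135.83 j6 -103.89 j1 59.79
```

apply_moves:
  plan:
    - {"grip": 0, "offset": [0, 0, 0], "spin": -0.02}
    - {"grip": 0, "offset": [0, 0, 0], "spin": -0.04}
    - {"grip": 0, "offset": [0, 0, 0], "spin": -0.04}

```text
time_s: 7.05
tcp_pos: [0.3953, 0.3632, 0.0968]
ee_rot: [[-0.666, -0.746, -0.001], [-0.746, 0.666, 0.003], [-0.002, 0.002, -1.0]]
wrist_force: [-4.5, 6.7, -0.6]
gripper_width: 0.319
gripper_force: 30.0
```

```bash
python3 s.py
```

```text
t 7.05 F [-4.5  6.7 -0.6] M [ 2.42  1.68 -0.1 ] tcp [0.3953 0.3632 0.0968] yang 138.2 j6 -101.52 j1 59.83
```

```bash
python3 - <<'E'
from station import r
from h import *
c=r.capture("scene");np.savez("scene1.npz",**c)
cv2.imwrite("pics/g2.png",cv2.resize(c["img"][195:275,190:280],None,fx=7,fy=7,interpolation=cv2.INTER_CUBIC))
E
```

```text
(no output)
```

View pics/g2.png

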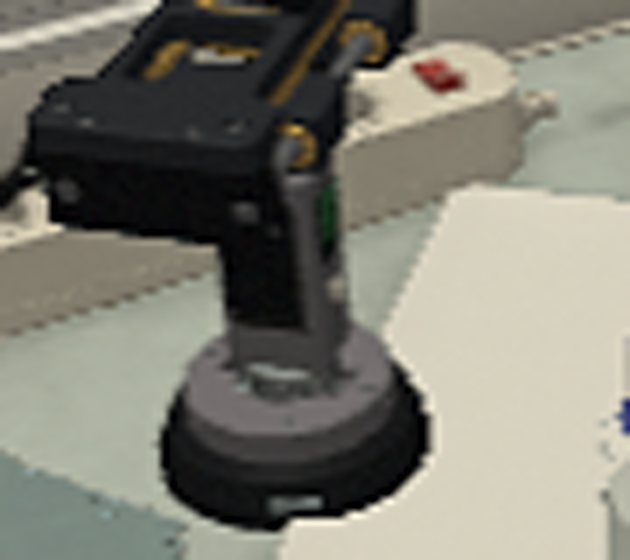

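The gauge has turned with the gripper to its stop: 66° was commanded, and a moment peak followed by slip showed the stop was reached. Next is a gentle lift, watching the vertical force.

apply_moves:
  plan:
    - {"grip": 0, "offset": [-0.02, 0.1, 0], "spin": 0}
    - {"grip": 0, "offset": [-0.02, 0.1, -0.2], "spin": 0}
    - {"grip": 0, "offset": [-0.02, 0.1, -0.4], "spin": 0}
    - {"grip": 0, "offset": [-0.02, 0.1, -0.6], "spin": 0}
    - {"grip": 0, "offset": [-0.02, 0.1, -0.6], "spin": 0}

```text
time_s: 7.6
tcp_pos: [0.3939, 0.362, 0.0977]
ee_rot: [[-0.668, -0.744, -0.004], [-0.744, 0.668, -0.001], [0.004, 0.002, -1.0]]
wrist_force: [4.1, 8.6, -26.1]
gripper_width: 0.319
gripper_force: 30.0
```

```bash
python3 s.py
```

```text
t 7.6 F [  4.1   8.6 -26.1] M [ 3.04 -1.31 -0.23] tcp [0.3939 0.362  0.0977] yang 138.06 j6 -101.65 j1 59.87
```

The lift is blocked at 26 N, so the lugs are still under the rim. I'll lower it again and turn further.

apply_moves:
  plan:
    - {"grip": 0, "offset": [0, 0, 0.3], "spin": 0}
    - {"grip": 0, "offset": [0, 0, 0.6], "spin": 0}
    - {"grip": 0, "offset": [0, 0, 0.6], "spin": -0.03}
    - {"grip": 0, "offset": [0, 0, 0.6], "spin": -0.06}
    - {"grip": 0, "offset": [0, 0, 0.6], "spin": -0.06}

```text
time_s: 8.1
tcp_pos: [0.3943, 0.3625, 0.0972]
ee_rot: [[-0.623, -0.782, -0.002], [-0.782, 0.623, -0.0], [0.002, 0.002, -1.0]]
wrist_force: [-4.8, 4.5, 4.9]
gripper_width: 0.326
gripper_force: 30.6
```

```bash
python3 s.py; python3 - <<'E'
from station import r
from h import *
c=r.capture("scene");t=r.capture("top")
for n,c in(("scene",c),("top",t)):
    W=cloud(c);m=(abs(W[...,0]-.395)<.06)&(abs(W[...,1]-.364)<.06)&(W[...,2]>.05)&(W[...,2]<.074)
    v,u=np.where(m);Q=W[m]
    print(n,len(Q))
    if len(Q)>10:
        print(cv2.minAreaRect((Q[:,:2]*1000).astype(np.float32)))
        cen=np.array([.395,.364]);d=Q[:,:2]-cen
        for th in range(25,60,5):
            R=d@np.array([[np.cos(np.radians(th)),-np.sin(np.radians(th))],[np.sin(np.radians(th)),np.cos(np.radians(th))]])
            print(th,(R.min(0)*1000).round(1),(R.max(0)*1000).round(1))
        np.save("q.npy",Q)
E
```

```text
t 8.1 F [-4.8  4.5  4.9] M [ 1.38  2.03 -0.9 ] tcp [0.3943 0.3625 0.0972] yang 141.47 j6 -98.33 j1 59.9
scene 131
((381.857421875, 364.4825439453125), (41.599876403808594, 24.813983917236328), 77.87592315673828)
25 [-25.3 -18.1] [10.3 17.7]
30 [-25.1 -16.8] [11.5 17.4]
35 [-24.7 -15.3] [12.7 17.1]
40 [-24.2 -13.7] [13.7 17.1]
45 [-24.3 -12.1] [14.7 17.9]
50 [-24.4 -10.3] [15.5 19.5]
55 [-24.2  -8.5] [16.2 20.9]
top 34
((382.771728515625, 349.39910888671875), (5.209102630615234, 26.328685760498047), 59.00178909301758)
25 [-22.6 -18.2] [-7.7  4.3]
30 [-22.4 -17. ] [-9.2  6.2]
35 [-22.1 -16. ] [-10.7   8.1]
40 [-21.7 -14.9] [-12.  10.]
45 [-21.4 -13.8] [-13.3  11.7]
50 [-21.6 -12.6] [-14.4  13.4]
55 [-21.5 -11.3] [-15.5  15. ]
```

```bash
python3 - <<'E'
from station import r
from h import *
rng=np.random.default_rng(0)
def fit(Q,tol=.0012):
    best=None
    for _ in range(400):
        a,b=Q[rng.choice(len(Q),2,False)]
        if np.hypot(*(b-a))<.01: continue
        d=(b-a)/np.hypot(*(b-a));e=abs((Q-a)@[-d[1],d[0]]);k=e<tol
        if best is None or k.sum()>best.sum(): best=k
    v=cv2.fitLine(Q[best].astype(np.float32),cv2.DIST_HUBER,0,1e-5,1e-5).ravel()
    return np.degrees(np.arctan2(v[1],v[0]))%180,v[2:].round(4),best
for lo,hi in((.045,.06),(.06,.074),(.048,.072)):
  for n in("cur","scene0"):
    c=r.capture("scene") if n=="cur" else load("scene0")
    W=cloud(c);m=(abs(W[...,0]-.39)<.04)&(abs(W[...,1]-.364)<.04)&(W[...,2]>lo)&(W[...,2]<hi)
    Q=W[m][:,:2]
    a,p,k=fit(Q);print(n,lo,len(Q),k.sum(),round(a,1),p)
    if (~k).sum()>15: a,p,k2=fit(Q[~k]);print("   2nd",(~k).sum(),k2.sum(),round(a,1),p)
E
```

```text
cur 0.045 76 38 48.5 [0.3829 0.3707]
   2nd 38 17 48.7 [0.3787 0.3628]
scene0 0.045 53 26 74.8 [0.3775 0.3682]
   2nd 27 15 72.2 [0.38   0.3686]
cur 0.06 73 30 52.5 [0.3836 0.3702]
   2nd 43 18 118.5 [0.3774 0.352 ]
scene0 0.06 56 33 77.7 [0.3783 0.368 ]
   2nd 23 12 74.7 [0.3762 0.3674]
cur 0.048 135 67 50.3 [0.3865 0.3746]
   2nd 68 25 53.0 [0.3801 0.3627]
scene0 0.048 96 53 76.6 [0.3788 0.3701]
   2nd 43 20 74.8 [0.3755 0.364 ]
```

apply_moves:
  plan:
    - {"grip": 0, "offset": [0, 0, -0.15], "spin": 0}
    - {"grip": 0, "offset": [0, 0, -0.3], "spin": 0}
    - {"grip": 0, "offset": [0, 0, -0.4], "spin": 0}

```text
time_s: 8.65
tcp_pos: [0.394, 0.3621, 0.0976]
ee_rot: [[-0.625, -0.781, -0.004], [-0.781, 0.625, -0.0], [0.002, 0.003, -1.0]]
wrist_force: [1.7, 7.5, -21.3]
gripper_width: 0.322
gripper_force: 30.6
```

```bash
python3 s.py
```

```text
t 8.65 F [  1.7   7.5 -21.3] M [ 2.64 -0.75 -0.9 ] tcp [0.394  0.3621 0.0976] yang 141.35 j6 -98.34 j1 59.87
```

The lateral force shows the gauge is off centre: it was grasped about 2.5 mm off its axis along x, so turning about the TCP pushed it sideways. I'll lower it, recentre until that force vanishes, then try again.

apply_moves:
  plan:
    - {"grip": 0, "offset": [-0.1, 0, 0.3], "spin": 0}
    - {"grip": 0, "offset": [-0.2, 0, 0.3], "spin": 0}
    - {"grip": 0, "offset": [-0.2, 0, 0.3], "spin": 0}

```text
time_s: 8.95
tcp_pos: [0.3945, 0.3627, 0.0972]
ee_rot: [[-0.624, -0.782, -0.005], [-0.782, 0.624, -0.004], [0.006, 0.002, -1.0]]
wrist_force: [-6.2, 2.8, 3.7]
gripper_width: 0.324
gripper_force: 30.6
```

```bash
python3 s.py
```

```text
t 8.95 F [-6.2  2.8  3.7] M [ 1.08  2.35 -0.77] tcp [0.3945 0.3627 0.0972] yang 141.42 j6 -98.3 j1 59.86
```

apply_moves:
  plan:
    - {"grip": 0, "offset": [-0.1, 0, 0], "spin": 0}
    - {"grip": 0, "offset": [-0.2, 0, 0], "spin": 0}
    - {"grip": 0, "offset": [-0.2, 0, 0], "spin": 0}

```text
time_s: 9.25
tcp_pos: [0.3948, 0.363, 0.0972]
ee_rot: [[-0.624, -0.782, -0.007], [-0.782, 0.624, -0.006], [0.009, 0.002, -1.0]]
wrist_force: [-8.6, 1.4, 7.0]
gripper_width: 0.324
gripper_force: 30.5
```

```bash
python3 s.py
```

```text
t 9.25 F [-8.6  1.4  7. ] M [ 0.48  3.27 -0.82] tcp [0.3948 0.363  0.0972] yang 141.4 j6 -98.27 j1 59.84
```

apply_moves:
  plan:
    - {"grip": 0, "offset": [0.15, 0.15, 0], "spin": 0}
    - {"grip": 0, "offset": [0.15, 0.3, -0.1], "spin": 0}
    - {"grip": 0, "offset": [0.15, 0.3, -0.1], "spin": 0}

```text
time_s: 9.55
tcp_pos: [0.394, 0.3632, 0.0973]
ee_rot: [[-0.622, -0.783, -0.003], [-0.783, 0.622, -0.007], [0.007, -0.002, -1.0]]
wrist_force: [1.6, -3.8, -1.5]
gripper_width: 0.322
gripper_force: 30.5
```

```bash
cat >> s.py <<'E'
print("tool F",(R.T@s["wrist_force"]).round(1),"z",R[:,2].round(4), "w",round(s["gripper_width"],3))
E
python3 s.py
```

```text
t 9.55 F [ 1.6 -3.8 -1.5] M [-1.25 -0.78 -0.81] tcp [0.394  0.3632 0.0973] yang 141.54 j6 -98.57 j1 60.06
tool F [ 2.  -3.7  1.6] z [-0.003  -0.0069 -1.    ] w 0.322
```

apply_moves:
  plan:
    - {"grip": 0, "offset": [-0.05, -0.1, 0], "spin": 0}
    - {"grip": 0, "offset": [-0.05, -0.1, -0.15], "spin": 0}
    - {"grip": 0, "offset": [-0.05, -0.1, -0.3], "spin": 0}
    - {"grip": 0, "offset": [-0.05, -0.1, -0.3], "spin": 0}

```text
time_s: 9.95
tcp_pos: [0.394, 0.3631, 0.0976]
ee_rot: [[-0.622, -0.783, -0.005], [-0.783, 0.622, -0.007], [0.009, -0.0, -1.0]]
wrist_force: [4.0, -3.6, -21.4]
gripper_width: 0.322
gripper_force: 30.5
```

```bash
python3 s.py; python3 - <<'E'
from station import r
from h import *
c=r.capture("scene")
cv2.imwrite("pics/g3.png",cv2.resize(c["img"][215:270,200:270],None,fx=10,fy=10,interpolation=cv2.INTER_CUBIC))
E
```

```text
t 9.95 F [  4.   -3.6 -21.4] M [-1.05 -1.4  -0.8 ] tcp [0.394  0.3631 0.0976] yang 141.53 j6 -98.38 j1 59.98
tool F [ 0.2 -5.3 21.4] z [-0.0054 -0.0071 -1.    ] w 0.322
```

View pics/g3.png

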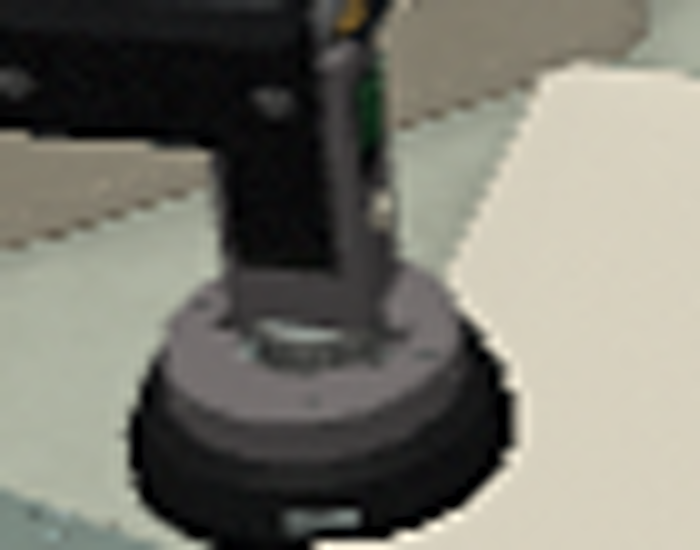

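The lift is still blocked. I'll unwrap the rim around the dock axis to find the gaps and ticks.

```bash
python3 - <<'E'
from station import r
from h import *
# refine dock centre: fit ring outer circle by image? use measured
C=np.array([.3955,.364,.035])
cur=r.capture("scene");top=load("top0");s0=load("scene0")
ims=[]
for c,name in((s0,"s0"),(cur,"cur"),(top,"top")):
    rr=np.arange(.050,.010,-.0004);th=np.radians(np.arange(-180,180,.5))
    X=np.stack([C[0]+rr[:,None]*np.cos(th),C[1]+rr[:,None]*np.sin(th),np.full((len(rr),len(th)),.035)],-1)
    uv=proj(c,X.reshape(-1,3)).reshape(len(rr),len(th),2).astype(np.float32)
    im=cv2.remap(c["img"],uv[...,0],uv[...,1],cv2.INTER_CUBIC)
    im=np.clip(im*1.8,0,255).astype(np.uint8)
    im=cv2.resize(im,(720,180))
    for a in range(-180,180,30):
        x=(a+180)*2;cv2.line(im,(x,0),(x,6),(0,0,255),1);cv2.putText(im,str(a),(x,16),0,.35,(0,255,255),1)
    ims.append(im)
cv2.imwrite("pics/pol.png",np.vstack(ims))
E
```

```text
(no output)
```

View pics/pol.png

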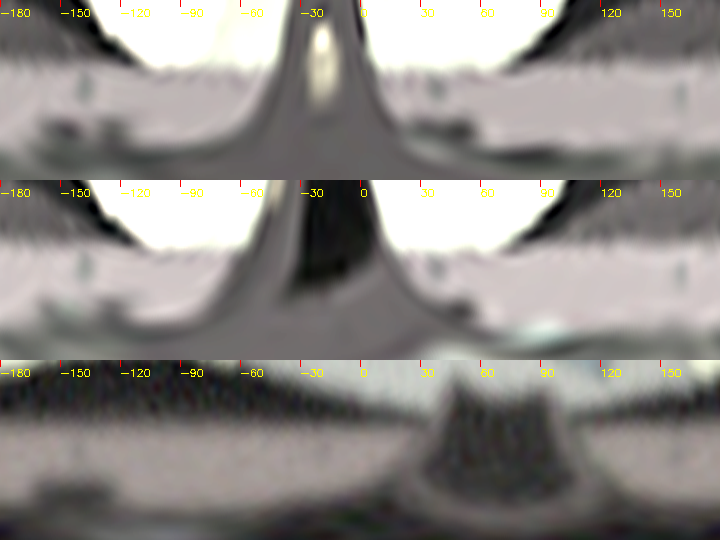

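Ticks at about −139°, 37.5° and 160° put the dock's x at −20° and the free position at 40°. The gauge now sits at about 50°, so it was pushed past the stop and its lugs are beyond the gaps. I'll lower it and turn back until Mz vanishes.

apply_moves:
  plan:
    - {"grip": 0, "offset": [0, -0.1, 0.25], "spin": 0}
    - {"grip": 0, "offset": [0, -0.1, 0.25], "spin": 0.04}
    - {"grip": 0, "offset": [0, -0.1, 0.25], "spin": 0.08}
    - {"grip": 0, "offset": [0, -0.1, 0.25], "spin": 0.08}

```text
time_s: 10.45
tcp_pos: [0.3947, 0.363, 0.0974]
ee_rot: [[-0.68, -0.733, -0.004], [-0.733, 0.68, -0.007], [0.008, -0.002, -1.0]]
wrist_force: [-1.1, -5.5, -10.0]
gripper_width: 0.322
gripper_force: 30.0
```

```bash
python3 s.py
```

```text
t 10.45 F [ -1.1  -5.5 -10. ] M [-1.81  0.12 -0.38] tcp [0.3947 0.363  0.0974] yang 137.13 j6 -102.8 j1 59.93
tool F [ 4.7 -3.  10. ] z [-0.0043 -0.0071 -1.    ] w 0.322
```

apply_moves:
  plan:
    - {"grip": 0, "offset": [0, 0, 0], "spin": 0.03}
    - {"grip": 0, "offset": [0, 0, 0], "spin": 0.06}
    - {"grip": 0, "offset": [0, 0, 0], "spin": 0.06}

```text
time_s: 10.75
tcp_pos: [0.3973, 0.3655, 0.0994]
ee_rot: [[-0.722, -0.692, 0.002], [-0.692, 0.722, -0.001], [-0.0, -0.002, -1.0]]
wrist_force: [3.8, -5.1, -6.2]
gripper_width: 0.322
gripper_force: 29.9
```

```bash
python3 s.py
```

```text
t 10.75 F [ 3.8 -5.1 -6.2] M [-1.76 -1.31 -0.12] tcp [0.3973 0.3655 0.0994] yang 133.8 j6 -106.23 j1 59.9
tool F [ 0.8 -6.3  6.2] z [ 0.0018 -0.0014 -1.    ] w 0.322
```

It came free, rising 2 mm by itself. Now the straight lift.

apply_moves:
  plan:
    - {"grip": 0, "offset": [0, -0.1, -0.1], "spin": 0}
    - {"grip": 0, "offset": [0, -0.1, -0.3], "spin": 0}
    - {"grip": 0, "offset": [0, -0.1, -0.5], "spin": 0}
    - {"grip": 0, "offset": [0, -0.1, -0.5], "spin": 0}

```text
time_s: 11.15
tcp_pos: [0.3972, 0.3659, 0.1051]
ee_rot: [[-0.723, -0.691, 0.001], [-0.691, 0.723, 0.002], [-0.002, 0.001, -1.0]]
wrist_force: [-1.8, -1.8, -1.4]
gripper_width: 0.326
gripper_force: 29.9
```

```bash
python3 s.py
```

```text
t 11.15 F [-1.8 -1.8 -1.4] M [-0.57  0.51  0.05] tcp [0.3972 0.3659 0.1051] yang 133.71 j6 -106.15 j1 59.86
tool F [ 2.5 -0.1  1.4] z [ 0.0011  0.0018 -1.    ] w 0.326
```

apply_moves:
  plan:
    - {"grip": 0, "offset": [0, 0, -0.8], "spin": 0}
    - {"grip": 0, "offset": [0, 0, -1.6], "spin": 0}
    - {"grip": 0, "offset": [0, 0, -2.6], "spin": 0}
    - {"grip": 0, "offset": [0, 0, -3.8], "spin": 0}
    - {"grip": 0, "offset": [0, 0, -5], "spin": 0}

```text
time_s: 11.65
tcp_pos: [0.3973, 0.3654, 0.1556]
ee_rot: [[-0.723, -0.69, 0.001], [-0.69, 0.723, 0.001], [-0.001, 0.0, -1.0]]
wrist_force: [1.2, -0.5, -2.6]
gripper_width: 0.323
gripper_force: 29.9
```

apply_moves:
  plan:
    - {"grip": 0, "offset": [0, 0, -1], "spin": 0}
    - {"grip": 0, "offset": [0, 0, -1], "spin": 0}
    - {"grip": 0, "offset": [0, 0, -1], "spin": 0}

```text
time_s: 11.95
tcp_pos: [0.397, 0.365, 0.1642]
ee_rot: [[-0.724, -0.69, -0.0], [-0.69, 0.724, 0.0], [-0.0, 0.0, -1.0]]
wrist_force: [0.8, 0.2, -3.0]
gripper_width: 0.32
gripper_force: 29.9
```

```bash
python3 s.py; python3 - <<'E'
from station import r
from h import *
c=r.capture("scene");np.savez("scene2.npz",**c)
cv2.imwrite("pics/g4.png",cv2.resize(c["img"][165:275,175:295],None,fx=5,fy=5,interpolation=cv2.INTER_CUBIC))
E
```

```text
t 11.95 F [ 0.8  0.2 -3. ] M [-0.03  0.05 -0.03] tcp [0.397  0.365  0.1642] yang 133.63 j6 -106.18 j1 59.82
tool F [-0.7 -0.4  3. ] z [-1.e-04  5.e-04 -1.e+00] w 0.32
```

View pics/g4.png

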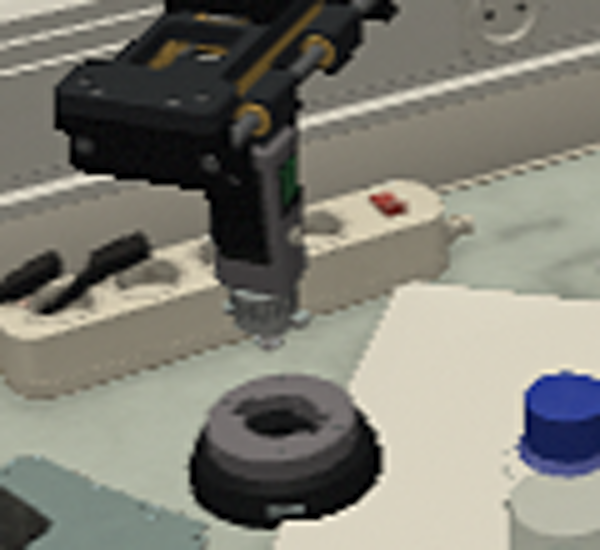

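The gauge is out cleanly. Next I'll fit the gauge model to the depth points to get its tilt and offset in the grip.

```bash
cat > fit.py <<'E'
from h import *
from scipy.optimize import least_squares
from scipy.spatial.transform import Rotation as Ro
def cyl(p,r,a,b):
    d=np.stack([np.hypot(p[:,0],p[:,1])-r,np.maximum(a-p[:,2],p[:,2]-b)],1)
    return np.minimum(d.max(1),0)+np.linalg.norm(np.maximum(d,0),axis=1)
def box(p,h,c,r=.004):
    d=abs(p-c)-np.array(h)+r
    return np.minimum(d.max(1),0)+np.linalg.norm(np.maximum(d,0),axis=1)-r
def sdf(p):
    return np.min([cyl(p,.006,0,.014),cyl(p,.0155,.014,.036),box(p,[.019,.014,.04],[0,0,.076]),
      box(p,[.021,.0045,.002],[0,0,.018],.0005)],0)
def pose(q,s):  # gauge->world ; q: tilt about gauge y, about gauge x, grip pt offset in tool x,y,z
    R=s["ee_rot"]; G=R@np.diag([-1,1,-1])@Ro.from_euler("yx",[q[0],q[1]]).as_matrix()
    o=s["tcp_pos"]+R@np.array([q[2],q[3],.003+q[4]])-G@np.array([0,0,.085])
    return G,o
def fitg(c,s,q0=0.,zmax=.064,prior=.004):
    W=cloud(c);P=W[np.isfinite(W[...,0])]
    q=np.array([q0,0,0,0,0.])
    for it in range(4):
        G,o=pose(q,s);L=(P-o)@G
        m=(L[:,2]<zmax)&(L[:,2]>-.012)&(abs(sdf(L))<[.012,.008,.005,.004][it]);Q=P[m]
        f=lambda q:np.r_[sdf((Q-pose(q,s)[1])@pose(q,s)[0])/.001, (q/np.array([1,.03,prior,prior,.004]))*2]
        q=least_squares(f,q,loss="soft_l1").x
    return q,len(Q),pose(q,s),np.sqrt(np.mean(sdf((Q-pose(q,s)[1])@pose(q,s)[0])**2))
E
python3 - <<'E'
from station import r
from fit import *
c=r.capture("scene");s=r.sense();t=r.capture("top")
for n,c in(("sc",c),("top",t)):
    q,k,(G,o),e=fitg(c,s);print(n,q.round(4),k,"tip",o.round(4),"axis",G[:,2].round(3),e)
E
```

```text
sc [ 0.0054  0.0005  0.0005 -0.0004  0.    ] 298 tip [0.3963 0.3636 0.0755] axis [0.005 0.004 1.   ] 0.0013841152174328612
top [-0.0083  0.002  -0.0002  0.0012 -0.0005] 69 tip [0.3964 0.3661 0.0759] axis [-0.004 -0.006  1.   ] 0.0006087786336225521
```

```bash
python3 - <<'E'
from h import *
for n in("top0","scene2"):
    P=cloud(load(n)).reshape(-1,3);d=P[:,:2]-[.3955,.364];R=np.hypot(*d.T)
    a=np.degrees(np.arctan2(d[:,1],d[:,0]))
    for lo in range(26,52,3):
        m=(R>lo/1e3)&(R<(lo+3)/1e3)&(P[:,2]<.05);
        if n=="top0": m&=(abs(a+90)<60)
        else: m&=(abs(abs(a)-180)<60)
        print(n,lo,m.sum(),np.percentile(P[m,2],[10,50,90]).round(4))
E
```

```text
top0 26 37 [0.0314 0.0342 0.0359]
top0 29 32 [0.033  0.034  0.0361]
top0 32 64 [0.0222 0.0328 0.0357]
top0 35 60 [0.0184 0.0215 0.0303]
top0 38 45 [0.0164 0.0189 0.0215]
top0 41 69 [0.0112 0.0164 0.0198]
top0 44 77 [0.002  0.0074 0.014 ]
top0 47 55 [-0.0008  0.0028  0.005 ]
top0 50 55 [0.0006 0.0029 0.0056]
scene2 26 19 [0.0341 0.0346 0.0366]
scene2 29 26 [0.0246 0.0342 0.036 ]
scene2 32 74 [0.0209 0.0293 0.0352]
scene2 35 93 [0.0189 0.0259 0.0345]
scene2 38 49 [0.0136 0.0199 0.0235]
scene2 41 84 [0.0066 0.0152 0.0202]
scene2 44 104 [0.0027 0.0103 0.0181]
scene2 47 71 [0.0013 0.0054 0.0122]
scene2 50 31 [-0.001   0.0022  0.0057]
```

apply_moves:
  plan:
    - {"grip": 0, "offset": [-1.5, 0, 0], "spin": 0}
    - {"grip": 0, "offset": [-3, 0, 0], "spin": 0}
    - {"grip": 0, "offset": [-4.5, 0, 0], "spin": 0}
    - {"grip": 0, "offset": [-5.4, 0, 0], "spin": 0}
    - {"grip": 0, "offset": [-5.4, 0, 0], "spin": 0}

```text
time_s: 12.6
tcp_pos: [0.4366, 0.4027, 0.1632]
ee_rot: [[-0.724, -0.69, -0.0], [-0.69, 0.724, -0.001], [0.001, -0.0, -1.0]]
wrist_force: [-0.7, -0.4, -2.5]
gripper_width: 0.318
gripper_force: 29.9
```

```bash
python3 s.py
```

```text
t 12.6 F [-0.7 -0.4 -2.5] M [-0.02  0.07  0.01] tcp [0.4366 0.4027 0.1632] yang 133.63 j6 -104.66 j1 58.29
tool F [0.8 0.2 2.5] z [-5.e-04 -8.e-04 -1.e+00] w 0.318
```

apply_moves:
  plan:
    - {"grip": 0, "offset": [0, 0, 1.5], "spin": 0}
    - {"grip": 0, "offset": [0, 0, 3], "spin": 0}
    - {"grip": 0, "offset": [0, 0, 4.2], "spin": 0}
    - {"grip": 0, "offset": [0, 0, 4.8], "spin": 0}
    - {"grip": 0, "offset": [0, 0, 4.8], "spin": 0}

```text
time_s: 13.1
tcp_pos: [0.4357, 0.4016, 0.1151]
ee_rot: [[-0.724, -0.69, -0.001], [-0.69, 0.724, -0.002], [0.002, -0.001, -1.0]]
wrist_force: [1.0, -0.1, -1.9]
gripper_width: 0.321
gripper_force: 29.9
```

apply_moves:
  plan:
    - {"grip": 0, "offset": [0.5, 0, 0], "spin": 0}
    - {"grip": 0, "offset": [1, 0, 0], "spin": 0}
    - {"grip": 0, "offset": [1.4, 0, 0], "spin": 0}
    - {"grip": 0, "offset": [1.7, 0, 0], "spin": 0}
    - {"grip": 0, "offset": [2, 0, 0], "spin": 0}

```text
time_s: 13.6
tcp_pos: [0.4242, 0.3915, 0.1174]
ee_rot: [[-0.723, -0.691, 0.007], [-0.691, 0.723, 0.008], [-0.011, 0.001, -1.0]]
wrist_force: [7.6, 4.7, -6.9]
gripper_width: 0.322
gripper_force: 30.0
```

```bash
python3 s.py;python3 - <<'E'
from station import r
from fit import *
c=r.capture("scene");s=r.sense()
q,k,(G,o),e=fitg(c,s,-.05);print(q.round(4),k,"tip",o.round(4),"axis",G[:,2].round(3),e)
E
```

```text
t 13.6 F [ 7.6  4.7 -6.9] M [ 1.64 -2.68  0.02] tcp [0.4242 0.3915 0.1174] yang 133.72 j6 -105.19 j1 58.82
tool F [-8.7 -1.8  7. ] z [ 0.0071  0.0084 -0.9999] w 0.322
[ 0.0707  0.0185 -0.0022 -0.0018  0.01  ] 257 tip [0.4221 0.3894 0.0196] axis [0.057 0.027 0.998] 0.0018200044367779938
```

apply_moves:
  plan:
    - {"grip": 0, "offset": [0.2, 0, 0], "spin": 0}
    - {"grip": 0, "offset": [0.4, 0, 0], "spin": 0}
    - {"grip": 0, "offset": [0.6, 0, 0], "spin": 0}
    - {"grip": 0, "offset": [0.8, 0, 0], "spin": 0}

```text
time_s: 14.05
tcp_pos: [0.4191, 0.3869, 0.1178]
ee_rot: [[-0.723, -0.691, 0.008], [-0.691, 0.723, 0.01], [-0.013, 0.001, -1.0]]
wrist_force: [8.1, 4.2, -6.7]
gripper_width: 0.319
gripper_force: 30.0
```

```bash
python3 s.py
```

```text
t 14.05 F [ 8.1  4.2 -6.7] M [ 1.74 -2.73  0.01] tcp [0.4191 0.3869 0.1178] yang 133.72 j6 -105.42 j1 59.04
tool F [-8.7 -2.6  6.8] z [ 0.0084  0.01   -0.9999] w 0.319
```

apply_moves:
  plan:
    - {"grip": 0, "offset": [0.2, 0, 0], "spin": 0}
    - {"grip": 0, "offset": [0.4, 0, 0], "spin": 0}
    - {"grip": 0, "offset": [0.6, 0, 0], "spin": 0}
    - {"grip": 0, "offset": [0.8, 0, 0], "spin": 0}
    - {"grip": 0, "offset": [1.0, 0, 0], "spin": 0}

```text
time_s: 14.55
tcp_pos: [0.4121, 0.3805, 0.118]
ee_rot: [[-0.723, -0.691, 0.009], [-0.691, 0.723, 0.011], [-0.014, 0.002, -1.0]]
wrist_force: [7.9, 5.8, -6.4]
gripper_width: 0.319
gripper_force: 30.0
```

```bash
python3 s.py
```

```text
t 14.55 F [ 7.9  5.8 -6.4] M [ 1.93 -2.68 -0.05] tcp [0.4121 0.3805 0.118 ] yang 133.73 j6 -105.7 j1 59.33
tool F [-9.6 -1.2  6.6] z [ 0.0089  0.0112 -0.9999] w 0.319
```

apply_moves:
  plan:
    - {"grip": 0, "offset": [0.1, 0, 0], "spin": 0}
    - {"grip": 0, "offset": [0.2, 0, 0], "spin": 0}
    - {"grip": 0, "offset": [0.2, 0, 0], "spin": 0}

```text
time_s: 14.85
tcp_pos: [0.4106, 0.3792, 0.1181]
ee_rot: [[-0.722, -0.691, 0.009], [-0.691, 0.723, 0.011], [-0.014, 0.002, -1.0]]
wrist_force: [7.7, 5.6, -6.8]
gripper_width: 0.317
gripper_force: 30.0
```

```bash
python3 s.py
```

```text
t 14.85 F [ 7.7  5.6 -6.8] M [ 1.94 -2.55 -0.08] tcp [0.4106 0.3792 0.1181] yang 133.74 j6 -105.76 j1 59.4
tool F [-9.3 -1.3  6.9] z [ 0.0089  0.0113 -0.9999] w 0.317
```

apply_moves:
  plan:
    - {"grip": 0, "offset": [-0.4, 0, 0], "spin": 0}
    - {"grip": 0, "offset": [-0.8, 0, -0.5], "spin": 0}
    - {"grip": 0, "offset": [-0.8, 0, -3], "spin": 0}
    - {"grip": 0, "offset": [-0.8, 0, -6], "spin": 0}
    - {"grip": 0, "offset": [-0.8, 0, -6], "spin": 0}

```text
time_s: 15.35
tcp_pos: [0.4142, 0.3815, 0.1803]
ee_rot: [[-0.723, -0.691, 0.004], [-0.691, 0.723, 0.005], [-0.007, 0.001, -1.0]]
wrist_force: [-0.1, -0.2, -2.5]
gripper_width: 0.319
gripper_force: 30.0
```

```bash
python3 s.py;python3 - <<'E'
from station import r
from fit import *
c=r.capture("scene");s=r.sense();t=r.capture("top")
for n,c in(("sc",c),("top",t)):
    q,k,(G,o),e=fitg(c,s,-.2);print(n,q.round(4),k,"tip",o.round(4),"axis",G[:,2].round(3),e)
E
```

```text
t 15.35 F [-0.1 -0.2 -2.5] M [ 0.17 -0.05 -0.03] tcp [0.4142 0.3815 0.1803] yang 133.7 j6 -105.52 j1 59.17
tool F [ 0.2 -0.1  2.5] z [ 0.0045  0.005  -1.    ] w 0.319
sc [-0.1905 -0.0157 -0.0042  0.0002 -0.0015] 284 tip [0.4287 0.3939 0.0931] axis [-0.149 -0.122  0.981] 0.0013568216077547999
top [-2.087e-01 -1.900e-03 -2.500e-03 -1.000e-04 -1.200e-03] 22 tip [0.4279 0.3944 0.093 ] axis [-0.152 -0.144  0.978] 0.0006576199681013998
```

Tilt in the grip is about 0.20 rad, and it needs to be 0.25. I'll push once more, 4–5 mm further.

apply_moves:
  plan:
    - {"grip": 0, "offset": [-0.3, 0, 2.5], "spin": 0}
    - {"grip": 0, "offset": [-0.3, 0, 4.5], "spin": 0}
    - {"grip": 0, "offset": [-0.3, 0, 5.8], "spin": 0}
    - {"grip": 0, "offset": [-0.2, 0, 6.0], "spin": 0}
    - {"grip": 0, "offset": [0.2, 0, 6.0], "spin": 0}

```text
time_s: 15.95
tcp_pos: [0.4125, 0.3798, 0.1157]
ee_rot: [[-0.723, -0.691, 0.002], [-0.691, 0.723, 0.002], [-0.002, -0.0, -1.0]]
wrist_force: [4.6, 3.2, -4.1]
gripper_width: 0.323
gripper_force: 30.0
```

apply_moves:
  plan:
    - {"grip": 0, "offset": [0.3, 0, 0], "spin": 0}
    - {"grip": 0, "offset": [0.6, 0, 0], "spin": 0}
    - {"grip": 0, "offset": [0.8, 0, 0], "spin": 0}
    - {"grip": 0, "offset": [1.0, 0, 0], "spin": 0}
    - {"grip": 0, "offset": [1.1, 0, 0], "spin": 0}

```text
time_s: 16.45
tcp_pos: [0.407, 0.3761, 0.1191]
ee_rot: [[-0.722, -0.691, 0.01], [-0.691, 0.722, 0.013], [-0.016, 0.003, -1.0]]
wrist_force: [7.3, 6.7, -4.8]
gripper_width: 0.321
gripper_force: 30.0
```

```bash
python3 s.py
```

```text
t 16.45 F [ 7.3  6.7 -4.8] M [ 2.2  -2.54 -0.06] tcp [0.407  0.3761 0.1191] yang 133.74 j6 -105.91 j1 59.56
tool F [-9.8 -0.2  5. ] z [ 0.0097  0.0128 -0.9999] w 0.321
```

apply_moves:
  plan:
    - {"grip": 0, "offset": [-0.4, 0, 0], "spin": 0}
    - {"grip": 0, "offset": [-1.2, 0, -0.5], "spin": 0}
    - {"grip": 0, "offset": [-1.2, 0, -3], "spin": 0}
    - {"grip": 0, "offset": [-1.2, 0, -6], "spin": 0}
    - {"grip": 0, "offset": [-1.2, 0, -6], "spin": 0}

```text
time_s: 16.95
tcp_pos: [0.4136, 0.3809, 0.1806]
ee_rot: [[-0.723, -0.691, 0.005], [-0.691, 0.723, 0.005], [-0.007, 0.001, -1.0]]
wrist_force: [-0.1, 0.4, -1.5]
gripper_width: 0.318
gripper_force: 30.0
```

apply_moves:
  plan:
    - {"grip": 0, "offset": [0, 0, 0], "spin": 0}
    - {"grip": 0, "offset": [0, 0, 0], "spin": 0}

```text
time_s: 17.15
tcp_pos: [0.4114, 0.3783, 0.1748]
ee_rot: [[-0.724, -0.69, -0.003], [-0.69, 0.724, -0.003], [0.004, -0.0, -1.0]]
wrist_force: [-0.3, 1.1, -2.3]
gripper_width: 0.317
gripper_force: 30.0
```

```bash
python3 s.py;python3 - <<'E'
from station import r
from fit import *
c=r.capture("scene");s=r.sense();t=r.capture("top")
for n,c in(("sc",c),("top",t)):
    q,k,(G,o),e=fitg(c,s,-.22);print(n,q.round(4),k,"tip",o.round(4),"axis",G[:,2].round(3),e)
E
```

```text
t 17.15 F [-0.3  1.1 -2.3] M [ 0.08  0.02 -0.01] tcp [0.4114 0.3783 0.1748] yang 133.62 j6 -105.55 j1 59.19
tool F [-0.6  1.   2.3] z [-0.0025 -0.0028 -1.    ] w 0.317
sc [-0.22   -0.0023 -0.0039 -0.0006  0.0012] 272 tip [0.428  0.3931 0.0873] axis [-0.157 -0.146  0.977] 0.0013777917186520343
top [-1.595e-01  3.000e-03 -5.700e-03 -1.000e-04 -1.500e-03] 17 tip [0.4251 0.3915 0.0891] axis [-0.111 -0.109  0.988] 0.0009747242822543906
```

apply_moves:
  plan:
    - {"grip": 0, "offset": [2, -2.1, -0.2], "spin": 0.12}
    - {"grip": 0, "offset": [4.2, -4.2, -0.5], "spin": 0.24}
    - {"grip": 0, "offset": [6.4, -6.4, -0.5], "spin": 0.36}
    - {"grip": 0, "offset": [8.5, -8.6, -0.5], "spin": 0.48}
    - {"grip": 0, "offset": [10.3, -10.5, -0.5], "spin": 0.6}

```text
time_s: 17.75
tcp_pos: [0.4094, 0.2305, 0.1802]
ee_rot: [[-0.988, -0.156, -0.002], [-0.156, 0.988, -0.002], [0.002, -0.002, -1.0]]
wrist_force: [0.3, 0.2, -3.8]
gripper_width: 0.317
gripper_force: 30.0
```

apply_moves:
  plan:
    - {"grip": 0, "offset": [0.6, -3.5, 0], "spin": 0}
    - {"grip": 0, "offset": [1.2, -7, 0], "spin": 0}
    - {"grip": 0, "offset": [1.9, -10.5, 0], "spin": 0}
    - {"grip": 0, "offset": [2.3, -13, 0], "spin": 0}
    - {"grip": 0, "offset": [2.5, -14.5, 0], "spin": 0}

```text
time_s: 18.25
tcp_pos: [0.4078, 0.0832, 0.1803]
ee_rot: [[-0.987, -0.16, -0.002], [-0.16, 0.987, -0.001], [0.002, -0.001, -1.0]]
wrist_force: [-0.3, 0.5, -2.3]
gripper_width: 0.32
gripper_force: 30.0
```

apply_moves:
  plan:
    - {"grip": 0, "offset": [0, 0, 0], "spin": 0}
    - {"grip": 0, "offset": [0, 0, 0], "spin": 0}
    - {"grip": 0, "offset": [0, 0, 0], "spin": 0}
    - {"grip": 0, "offset": [0, 0, 0], "spin": 0}

```text
time_s: 18.65
tcp_pos: [0.409, 0.086, 0.1809]
ee_rot: [[-0.987, -0.162, -0.0], [-0.162, 0.987, -0.0], [0.0, -0.0, -1.0]]
wrist_force: [-0.3, -0.1, -2.2]
gripper_width: 0.32
gripper_force: 30.0
```

```bash
python3 s.py;python3 - <<'E'
from station import r
from fit import *
for n in("scene","scene","scene","top","top"):
    c=r.capture(n);s=r.sense()
    for pr in(.004,.02):
        q,k,(G,o),e=fitg(c,s,-.22,prior=pr);print(n,q.round(4),k,"tip",o.round(4),"axis",G[:,2].round(3),round(e,4))
    W=cloud(c).reshape(-1,3)
    # panel plane, wide, robust
    m=(abs(W[:,0]-.425)<.055)&(abs(W[:,1]-.088)<.032);P=W[m]
    nn=np.array([-.244,-.039,.969]);d0=nn@[.4392,.088,.044]
    for tol in(.006,.004,.003):
        Q=P[abs(P@nn-d0)<tol];cc=Q.mean(0);V=np.linalg.svd(Q-cc)[2][2];nn=V*np.sign(V[2]);d0=nn@cc
    print("  plane",len(Q),nn.round(4),"tilt",round(float(np.arccos(nn[2])),4),"z at mark",round((d0-nn[0]*.4392-nn[1]*.088)/nn[2],4))
E
```

```text
t 18.65 F [-0.3 -0.1 -2.2] M [ 0.    0.05 -0.03] tcp [0.409  0.086  0.1809] yang 99.33 j6 -115.02 j1 34.35
tool F [ 0.3 -0.   2.2] z [-2.e-04 -1.e-04 -1.e+00] w 0.32
scene [-2.293e-01 -1.200e-03 -4.000e-03 -1.300e-03  1.000e-04] 214 tip [0.4322 0.0883 0.095 ] axis [-0.224 -0.036  0.974] 0.0013
scene [-2.262e-01  3.000e-04 -4.200e-03 -1.400e-03  1.000e-04] 213 tip [0.4321 0.0883 0.0949] axis [-0.221 -0.037  0.975] 0.0013
  plane 602 [-0.242  -0.0292  0.9698] tilt 0.2463 z at mark 0.045
scene [-2.254e-01 -1.610e-02 -3.900e-03 -5.000e-04 -1.000e-04] 213 tip [0.4318 0.0878 0.0953] axis [-0.223 -0.021  0.975] 0.0013
scene [-2.222e-01 -1.610e-02 -4.000e-03 -5.000e-04 -1.000e-04] 213 tip [0.4317 0.0878 0.0951] axis [-0.22  -0.02   0.975] 0.0013
  plane 592 [-0.2432 -0.0401  0.9691] tilt 0.2491 z at mark 0.0451
scene [-2.348e-01 -7.500e-03 -3.500e-03 -1.000e-03  1.000e-04] 209 tip [0.4322 0.0879 0.0952] axis [-0.231 -0.03   0.973] 0.0014
scene [-0.2249 -0.011  -0.0041 -0.0009  0.0004] 208 tip [0.4319 0.0877 0.0947] axis [-0.222 -0.026  0.975] 0.0014
  plane 597 [-0.2423 -0.0281  0.9698] tilt 0.2464 z at mark 0.0449
top [0. 0. 0. 0. 0.] 0 tip [0.4089 0.0857 0.093 ] axis [0. 0. 1.] nan
top [0. 0. 0. 0. 0.] 0 tip [0.4089 0.0857 0.093 ] axis [0. 0. 1.] nan
  plane 244 [-0.2372 -0.0366  0.9708] tilt 0.2424 z at mark 0.0438
top [0. 0. 0. 0. 0.] 0 tip [0.4089 0.0856 0.093 ] axis [0. 0. 1.] nan
top [0. 0. 0. 0. 0.] 0 tip [0.4089 0.0856 0.093 ] axis [0. 0. 1.] nan
  plane 250 [-0.2213 -0.0144  0.9751] tilt 0.2236 z at mark 0.0425
  return _methods._mean(a, axis=axis, dtype=dtype,
  ret = ret.dtype.type(ret / rcount)
```

The gauge tilt is 0.228 and the panel 0.247, so square to about 1°. Next I'll hover 1 cm off the mark.

apply_moves:
  plan:
    - {"grip": 0, "offset": [-0.2, 0, 1.2], "spin": 0}
    - {"grip": 0, "offset": [-0.3, -0.1, 2.4], "spin": 0}
    - {"grip": 0, "offset": [-0.5, -0.1, 3.4], "spin": 0}
    - {"grip": 0, "offset": [-0.5, -0.1, 4], "spin": 0}
    - {"grip": 0, "offset": [-0.5, -0.1, 4], "spin": 0}

```text
time_s: 19.4
tcp_pos: [0.4136, 0.0849, 0.1403]
ee_rot: [[-0.987, -0.161, -0.002], [-0.161, 0.987, -0.001], [0.002, -0.001, -1.0]]
wrist_force: [-0.4, -0.1, -1.8]
gripper_width: 0.32
gripper_force: 30.0
```

apply_moves:
  plan:
    - {"grip": 0, "offset": [0, 0, 0], "spin": 0}
    - {"grip": 0, "offset": [0, 0, 0], "spin": 0}
    - {"grip": 0, "offset": [0, 0, 0], "spin": 0}
    - {"grip": 0, "offset": [0, 0, 0], "spin": 0}

```text
time_s: 19.8
tcp_pos: [0.4141, 0.0852, 0.1414]
ee_rot: [[-0.987, -0.161, 0.001], [-0.161, 0.987, 0.0], [-0.001, 0.0, -1.0]]
wrist_force: [0.3, 0.3, -2.3]
gripper_width: 0.319
gripper_force: 30.0
```

```bash
python3 s.py;python3 - <<'E'
from station import r
from fit import *
s0=load("scene0")
for n in("scene",)*2:
    c=r.capture(n);s=r.sense()
    q,k,(G,o),e=fitg(c,s,-.22,prior=.02);print(q.round(4),k,"tip",o.round(4),"axis",G[:,2].round(3),round(e,4))
nn=np.array([-.2428,-.035,.969]);nn/=np.linalg.norm(nn);M=np.array([.4397,.0878,.0449])
d=(o-M)@nn;print("dist",d,"lateral",(o-M-d*nn).round(4))
im=c["img"].copy();K=16;z=5
u0,v0=proj(c,M)[0].astype(int)-[55,55]
a=cv2.resize(im[v0:v0+110,u0:u0+110],None,fx=z,fy=z,interpolation=cv2.INTER_CUBIC)[:, :400]
b=cv2.resize(s0["img"][v0+25:v0+85,u0+25:u0+85],(390,390),interpolation=cv2.INTER_CUBIC)
ex=np.cross([0,1,0],nn);ex/=np.linalg.norm(ex);ey=np.cross(nn,ex);th=np.linspace(0,6.28,60)
ring=proj(c,M+.011*(np.cos(th)[:,None]*ex+np.sin(th)[:,None]*ey))
def dr(img,p,o,f,col):cv2.polylines(img,[((p-o)*f).round().astype(int)],True,col,1)
b2=b.copy();dr(b2,ring+.5,np.array([u0+25,v0+25]),6.5,(0,0,255))
a2=a;dr(a2,ring+.5,np.array([u0,v0]),z,(0,0,255))
can=np.zeros((590,800,3),np.uint8);can[:550,:400]=a2;can[:390,405:795]=b2
cv2.imwrite("pics/fin.png",np.clip(can*1.3,0,255).astype(np.uint8))
E
```

```text
t 19.8 F [ 0.3  0.3 -2.3] M [0.04 0.   0.  ] tcp [0.4141 0.0852 0.1414] yang 99.27 j6 -114.56 j1 33.84
tool F [-0.3  0.3  2.3] z [ 6.e-04  4.e-04 -1.e+00] w 0.319
[-0.1831 -0.0077 -0.0086 -0.0016  0.0105] 185 tip [0.4383 0.0868 0.0443] axis [-0.181 -0.022  0.983] 0.0017
[-0.1456 -0.001  -0.0086 -0.0018  0.0099] 182 tip [0.435  0.0866 0.0443] axis [-0.144 -0.023  0.989] 0.0016
dist 0.0005496514107491639 lateral [-0.0045 -0.0011 -0.0012]
```

View pics/fin.png

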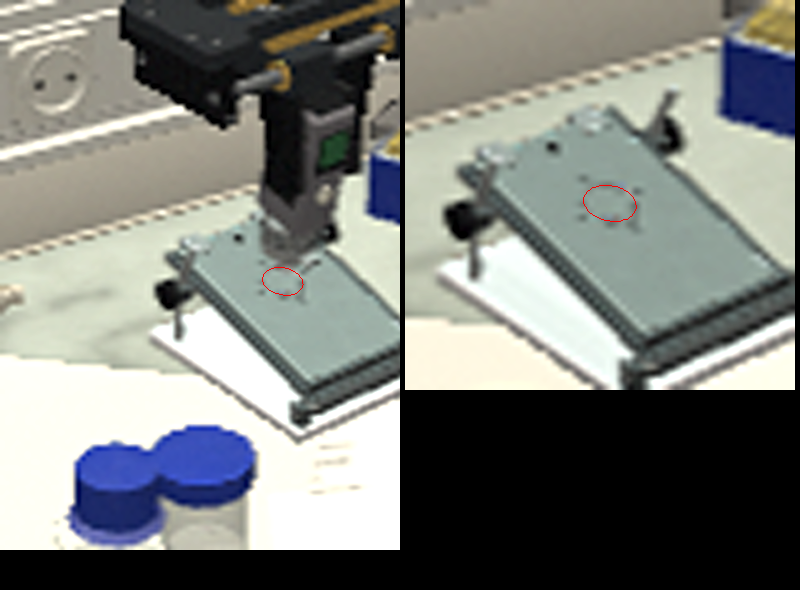

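The drawn ring is centred on the four scribed ticks in the original picture, centre at (609.5,203.5). The nose hangs just above and square. By the in-hand geometry the tip is 10.9 mm off along the normal, so I'll approach slowly, watching the force.

apply_moves:
  plan:
    - {"grip": 0, "offset": [-0.05, 0, 0.2], "spin": 0}
    - {"grip": 0, "offset": [-0.1, 0, 0.4], "spin": 0}
    - {"grip": 0, "offset": [-0.16, 0, 0.6], "spin": 0}
    - {"grip": 0, "offset": [-0.2, 0, 0.8], "spin": 0}
    - {"grip": 0, "offset": [-0.2, 0, 0.8], "spin": 0}

```text
time_s: 20.4
tcp_pos: [0.4158, 0.0853, 0.1327]
ee_rot: [[-0.987, -0.161, -0.001], [-0.161, 0.987, -0.0], [0.001, -0.0, -1.0]]
wrist_force: [-0.3, 0.7, -3.4]
gripper_width: 0.321
gripper_force: 30.0
```

apply_moves:
  plan:
    - {"grip": 0, "offset": [0, 0, 0], "spin": 0}
    - {"grip": 0, "offset": [0, 0, 0], "spin": 0}
    - {"grip": 0, "offset": [0, 0, 0], "spin": 0}

```text
time_s: 20.7
tcp_pos: [0.416, 0.0855, 0.1331]
ee_rot: [[-0.987, -0.161, 0.0], [-0.161, 0.987, 0.0], [-0.0, 0.0, -1.0]]
wrist_force: [-0.1, -0.5, -2.0]
gripper_width: 0.316
gripper_force: 30.0
```

```bash
python3 s.py
```

```text
t 20.7 F [-0.1 -0.5 -2. ] M [-0.05  0.01  0.03] tcp [0.416  0.0855 0.1331] yang 99.27 j6 -114.44 j1 33.71
tool F [ 0.2 -0.4  2. ] z [ 2.e-04  1.e-04 -1.e+00] w 0.316
```

apply_moves:
  plan:
    - {"grip": 0, "offset": [-0.03, 0, 0.1], "spin": 0}
    - {"grip": 0, "offset": [-0.05, 0, 0.2], "spin": 0}
    - {"grip": 0, "offset": [-0.05, 0, 0.2], "spin": 0}
    - {"grip": 0, "offset": [-0.05, 0, 0.2], "spin": 0}

```text
time_s: 21.1
tcp_pos: [0.4166, 0.0856, 0.1312]
ee_rot: [[-0.987, -0.161, 0.0], [-0.161, 0.987, 0.0], [-0.0, 0.0, -1.0]]
wrist_force: [1.0, -0.1, -0.1]
gripper_width: 0.32
gripper_force: 30.0
```

```bash
python3 s.py
```

```text
t 21.1 F [ 1.  -0.1 -0.1] M [ 0.03  0.18 -0.02] tcp [0.4166 0.0856 0.1312] yang 99.28 j6 -114.41 j1 33.68
tool F [-1.  -0.2  0.1] z [ 3.e-04  1.e-04 -1.e+00] w 0.32
```

Contact: Fz changed by about +2 N, which matches the spring preload, with the tip within 0.5 mm of the predicted plane. Now I'll press in steps.

apply_moves:
  plan:
    - {"grip": 0, "offset": [-0.03, 0, 0.1], "spin": 0}
    - {"grip": 0, "offset": [-0.05, 0, 0.2], "spin": 0}
    - {"grip": 0, "offset": [-0.05, 0, 0.2], "spin": 0}
    - {"grip": 0, "offset": [-0.05, 0, 0.2], "spin": 0}

```text
time_s: 21.5
tcp_pos: [0.4171, 0.0857, 0.1291]
ee_rot: [[-0.987, -0.161, 0.0], [-0.161, 0.987, 0.0], [-0.0, 0.0, -1.0]]
wrist_force: [-0.9, 0.9, 2.1]
gripper_width: 0.318
gripper_force: 30.0
```

```bash
python3 s.py; python3 - <<'E'
from station import r
import numpy as np
F=[]
for i in range(8): r.capture("top"); s=r.sense(); F.append(np.r_[s["wrist_force"],s["tcp_pos"]*1e3])
print(np.mean(F,0).round(2),np.std(F,0).round(2))
E
```

```text
t 21.5 F [-0.9  0.9  2.1] M [0.01 0.18 0.  ] tcp [0.4171 0.0857 0.1291] yang 99.27 j6 -114.38 j1 33.65
tool F [ 0.8  1.1 -2.1] z [ 2.e-04  1.e-04 -1.e+00] w 0.318
[ -0.56   0.42   1.12 417.08  85.66 129.14] [0.45 0.53 0.42 0.01 0.02 0.01]
```

apply_moves:
  plan:
    - {"grip": 0, "offset": [-0.02, 0, 0.1], "spin": 0}
    - {"grip": 0, "offset": [-0.02, 0, 0.1], "spin": 0}
    - {"grip": 0, "offset": [-0.02, 0, 0.1], "spin": 0}

```text
time_s: 22.2
tcp_pos: [0.4173, 0.0857, 0.1281]
ee_rot: [[-0.987, -0.161, 0.0], [-0.161, 0.987, 0.0], [-0.0, 0.0, -1.0]]
wrist_force: [-0.8, -0.4, 1.6]
gripper_width: 0.319
gripper_force: 30.0
```

```bash
python3 s.py; python3 - <<'E'
from station import r
import numpy as np
F=[]
for i in range(10): r.capture("top"); s=r.sense(); F.append(np.r_[s["wrist_force"],s["tcp_pos"]*1e3])
print(np.mean(F,0).round(2),np.std(F,0).round(2))
E
```

```text
t 22.2 F [-0.8 -0.4  1.6] M [0.1  0.09 0.01] tcp [0.4173 0.0857 0.1281] yang 99.28 j6 -114.37 j1 33.64
tool F [ 0.9 -0.3 -1.6] z [ 3.e-04  1.e-04 -1.e+00] w 0.319
[-6.9000e-01  3.6000e-01  1.3700e+00  4.1727e+02  8.5690e+01  1.2811e+02] [0.52 0.52 0.39 0.01 0.01 0.01]
```

The normal force is about 3.6 N, so the nose is in by about 4 mm; by geometry it is about 3.5 mm. One last numeric check of squareness with the panel points masked out.

```bash
python3 - <<'E'
from station import r
import fit; from fit import *
nn=np.array([-.2428,-.035,.969]);nn/=np.linalg.norm(nn);M=np.array([.4397,.0878,.0449])
base=fit.cloud
def masked(c):
    W=base(c);W[(W-M)@nn<.006]=np.nan;return W
fit.cloud=masked
for i in range(3):
    c=r.capture("scene");s=r.sense()
    q,k,(G,o),e=fitg(c,s,-.22);d=(o-M)@nn
    print(q.round(4),k,"rest tip",(o-M).round(4),"depth",round(d,4),"angle deg",np.degrees(np.arccos(G[:,2]@nn)).round(2),"lat",np.linalg.norm(o-M-d*nn).round(4))
E
```

```text
[-0.228   0.0042 -0.004  -0.0015  0.0004] 189 rest tip [ 0.0007  0.0005 -0.003 ] depth -0.0031 angle deg 1.23 lat 0.0004
[-2.306e-01 -1.890e-02 -3.700e-03 -8.000e-04 -2.000e-04] 192 rest tip [ 0.0008 -0.0007 -0.0024] depth -0.0024 angle deg 1.25 lat 0.0008
[-0.2182 -0.0045 -0.0042 -0.0015  0.0007] 190 rest tip [ 0.0001 -0.0003 -0.0034] depth -0.0033 angle deg 1.69 lat 0.0008
```

```bash
python3 -c "
from station import r
print(r.finish_job())"
```

```text
the job is handed in; nothing more can be done
None
```

I handed the job in at about 23 s of the 48 s: the gauge is out of the dock and held on the panel, nose within about 1 mm of the ring's centre, about 1.5° off square, pressing about 3.6 N with the nose in 3 to 4 mm; I turned it about 8° too far first, so two lifts were blocked at 21–26 N, and I set the tilt by nudging the nose against the dock at about 10 N because the moves can't tilt the tool.

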